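# Give the tall dosing tube a quick burst in the twist-lid steriliser

### The arm

A 6-joint arm with a two-finger parallel gripper is mounted at the origin on the work surface. World frame = base frame: x ahead of the robot, y to its left, z up, the work surface at z = 0. Lengths are in m, angles in rad, forces in N, time in s.
With the tool pointing down it reaches from about 0.375 to 0.9 m from the base axis. Payload 3.1 kg.
Tool frame: the origin (TCP) lies on the centre line of the jaws, within the pads' length; the fingertips stand 8 mm ahead of it and the grasp point (between the pads) lies 11 mm behind it; z points along the fingers, y is the line along which they close (so a half turn about z gives the same grasp; the last joint's range is limited). The gripper opens to 87 mm and grips with 3 to 60 N. Pads are 19 mm wide; open, the fingers measure 117 mm over their backs; the gripper's body (75 mm by 190 mm) begins 51 mm behind the grasp point.
Start: joints at [1.05, 0.527, 1.433, -0, 1.181, -0.178], TCP at [0.21, 0.589, 0.231] pointing down, gripper open.
Joint ranges: [-3.08, 3.08], [-0.75, 2.2], [0.22, 2.44], [-1.43, 4.57], [0, 2.65], [-2.85, 2.85]. Speed limits (rad/s): [2.79, 2.79, 3.14, 3.14, 3.14, 3.14].

### API

Orientations are given as a unit quaternion [x, y, z, w].
In Python, from rig import robot gives the robot as it stands. The module is installed in compiled form; this text tells all that it offers.
- The arm moves only by the tool send_rows, never from a script. Its argument "increments" is one flat list of numbers, 7 for each row, row after row: the turn, a rotation vector about the world's x, y, z in rad, then the shift along the world's x, y, z in cm, then the opening, from 0 (shut) to 1 (fully open). A call has 1 to 20 rows; each row shifts and turns the commanded pose from where the row before left it; what a row does not reach is not made up. A row lasts 1/12 s, in which the tool goes at most 41.7 mm and 7.16 degrees, less where a joint would pass 70% of its speed; a pose out of reach is approached as far as the arm can. A call is refused whole if a number of a shift passes 4.17 or a number of a turn 0.125, either way. A call with a gripper value outside its range is refused whole. The fingers move at their own pace and stop on an object; "newtons" is the grip in N (left out, the last holds). Time passes only in rows, so rows that do not move let the fingers close. It gives the time, the measured TCP pose, the force, the opening and the grip force at its end, in the units of the state.
- robot.get_obs(): the state, without advancing time (a new reading comes with each control period).
- robot.camera(name): name is "side" or "top" or "wrist"; returns a dict with "image" (400x640x3 uint8, red, green, blue), "range_z" (400x640 float32, m along the optical axis (not along the pixel's ray), 0 where there is no reading), "fx", "fy", "cx", "cy" (pixels), "R" (3x3) and "t" (3): a world point X has camera coordinates R X + t. Camera axes: x right, y down, z forward; pixel columns grow to the right and rows downward; lengths in m; the calibration is good to about 2 mm. The wrist camera is an equidistant fisheye: a pixel r from the principal point sees the ray r / f radians off the axis. A picture is of the moment at which its call begins.
- robot.hand_in(): hands the job in; it is judged then, once.
The state is a dict: "time": time; "q": joint angles; "joint_velocities": joint speeds; "joint_torque": joint torques, N m; "position": TCP position; "tool_rot": TCP orientation; "ft_force": force on the tool from outside, world axes, zero at the start; "moment": the same for the moment, N m; "grip_width": finger opening in m; "grip_force": force on a finger pad.
Only numpy, scipy, OpenCV 4.12 (cv2) and the standard library are available. Lean on these libraries where they do the work, as an engineer would, in place of code of your own. Each camera call takes 0.05 s, during which the arm holds its last target. There are 200 camera calls.

### The job

Give the tall dosing tube a quick burst of UV: take it out of the bamboo drying rack and stand it all the way down in either hole of the steriliser's tube holder, then fit the domed lid and turn it clockwise to the half-way mark, where the lamp runs only as long as the lid is held against its return spring. Never turn it so far that it clicks into lock, and finish still gripping the lid, holding it seated at half-way. Leave everything else on the dresser where it is.

Things in the scene. Friction and masses are not known exactly. Their poses are not given: they have to be found in the camera images.
- tall_tube_mid (a point): the tall dosing tube: milky plastic, 16 mm in diameter, 64 mm long, with a lip 18.4 mm wide and 4 mm high at its open top, 14 g. It stands upright in one of the rack's three holes and sticks out 32 mm (the two short tubes 14 mm). This point: on its axis, half-way up (32 mm above its foot, level with the rack's top); z points to its open end.
- rack: the drying rack, a fixed bamboo block 170 x 54 x 40 mm (its x, y, z), three holes in a row along its x at -52, 0 and +52 mm, 19 mm wide and 32 mm deep. Origin: centre of its underside, on the dresser top.
- steriliser: the steriliser, a fixed pale grey box 128 x 180 x 54 mm (its x, y, z) with an aluminium collar (96 mm outside) round its mouth. Raised marks on the deck by the collar, each also on the opposite side: a broad one on its x axis (open), one 43 deg (0.75 rad) clockwise of it (half-way), a double one 86 to 92 deg clockwise (lock). Origin: centre of the underside.
- mouth (a point): centre of the steriliser's mouth, on the mouth's axis (24 mm to +y of the box's middle), level with the collar's rim, 60 mm above the dresser top; the steriliser's axes. Two inturned lips, 4 mm thick, narrow the mouth to 77 mm; the two gaps between them, 20 mm wide and open out to 88 mm in diameter, lie on its +x and -x sides and let the lid's lugs in.
- hole_a (a point): centre of the mouth of one hole of the tube holder, a white block 29 x 53 mm standing in the steriliser's mouth, its top level with the rim (60 mm above the dresser top). The hole is upright, 19 mm wide, 32 mm deep, 12 mm to +y of the mouth's axis; a tube fully down in it sticks out 32 mm. Nothing stands in it at the start.
- hole_b (a point): the same for the holder's other hole, 12 mm to -y of the mouth's axis.
- lid_fin (a point): centre of the upright grip fin on top of the white domed hollow lid (150 g, 88.5 mm high, stands mouth down on the dresser). Fin 46 mm long (lid's x), 14 mm thick (y), 36 mm high (z up); this point is 18 mm above the dome's top, 60 mm above the brim's underside, 70.5 mm above the lid's lower edge, and 120 mm above the dresser top when the lid is fitted.
- lid_brim (a point): centre of the underside of the lid's brim (92 mm in diameter), which rests on the collar's rim when fitted; the lid's axes. Below it a neck 72 mm in diameter, 10.5 mm high, with two lugs at its lower edge on the lid's +x and -x sides (in line with the fin), 12 mm wide, 4 mm high, 83 mm over both. Goes in either way round, fin along the steriliser's x to within 0.08 rad.
- switch_ring (a joint): turn (rad) of the spring-returned ring that the lid's lugs push under the lips, clockwise from above: 0 at rest; about 0.09 less than the lid's turn from open, so 0.66 at half-way. The lid turns clockwise only; spring 0.06 N m at 0, 0.14 at half-way, turns the lid back if let go. From 0.9 the lugs press on sprung catches; past 1.2 they go over into lock.
- short_tube1_mid (a point): a short dosing tube, as the tall one but 46 mm long, in another hole of the rack; to be left there. Point: half-way up on its axis.
- short_tube2_mid (a point): the other short dosing tube, in the third hole of the rack; to be left there. Point: half-way up on its axis.
- pacifier_a: turquoise pacifier, 46 x 35 x 39 mm, on the tray, teat up; to be left alone. Origin: centre of its underside.
- pacifier_b: spare clear pacifier, same size, on the tray; to be left alone. Origin: centre of its underside.
- jar: glass jar with a wooden lid, 74 mm in diameter, 88 mm high, on the tray; to be left alone. Origin: centre of its underside.
- ring_dish: steel ring dish, 70 mm in diameter, with a 43 mm post, on the dresser nearer the robot; to be left alone. Origin: centre of its underside.
- drops_bottle: amber vitamin-drops bottle, 38 mm in diameter, 75 mm high, between the rack and the tray; to be left alone. Origin: centre of its underside.
- lotion: cream-coloured lotion bottle, 48 mm in diameter, 108 mm high, beyond the lid; to be left alone. Origin: centre of its underside.
Things that resemble listed ones, but are neither listed nor needed, are in the scene too. Leave any yellow look-alike of the part that bears tall_tube_mid alone.

How it is judged:
By the outcome, as a careful person would: the job done as asked, in the order asked, and still so for the second after the job is handed in, while the arm keeps its last pose, push and grip.
It also fails if it takes over 58 s, if anything falls off the work surface, if the arm or the gripper's body presses on something with over 40 N, if the wrist force passes 120 N, or if a joint passes its speed limit or range.

## Working session

There is one attempt and no reset: what is moved stays moved. The work goes in short steps, Python scripts to look and compute and a tool call to move; the robot and the scene stay as the last step left them, time stands still between calls to the robot, and variables do not carry over. Pictures are saved under pics/ and viewed, at most 12 in all, crops included, and the job is handed in when it is done.

Besides the shell and the picture viewer there is one more tool, called after ">>>" as name(argument=value, ...) on one line, values as JSON. send_rows: Moves the arm, as the interface text tells. Its arguments: {"type":"object","properties":{"increments":{"type":"array"},"newtons":{"type":"number"}},"required":["increments"]}

```bash
mkdir -p pics
cat > h.py <<'E'
import numpy as np, cv2
from rig import robot
def grab(n):
    c=robot.camera(n); np.savez(f'pics/{n}.npz',**c); return c
def load(n): return dict(np.load(f'pics/{n}.npz'))
def save(c,f): cv2.imwrite(f,c['image'][:,:,::-1])
def ray(c,u,v,fish=False):
    x=(u-c['cx'])/c['fx'];y=(v-c['cy'])/c['fy']
    if fish:
        r=np.hypot(x,y); s=np.sin(r)/r if r>1e-9 else 1; d=np.array([x*s,y*s,np.cos(r)])
    else: d=np.array([x,y,1.])
    return -c['R'].T@c['t'], c['R'].T@d
def onz(c,u,v,z,fish=False):
    o,d=ray(c,u,v,fish); return o+d*(z-o[2])/d[2]
def pts(c):
    v,u=np.mgrid[0:400,0:640]; z=c['range_z']
    P=np.stack([(u-c['cx'])/c['fx']*z,(v-c['cy'])/c['fy']*z,z],-1)
    return (P-c['t'])@c['R']
def tri(c1,p1,c2,p2,f1=False,f2=False):
    o1,d1=ray(c1,*p1,f1);o2,d2=ray(c2,*p2,f2)
    s=np.linalg.lstsq(np.c_[d1,-d2],o2-o1,rcond=None)[0]
    a=o1+d1*s[0];b=o2+d2*s[1]; return (a+b)/2,np.linalg.norm(a-b)
E
python3 - <<'E'
from h import *
for n in('top','side','wrist'):
    c=grab(n); save(c,f'pics/{n}0.png'); print(n,c['fx'],c['cx'],c['cy'],(-c['R'].T@c['t']).round(3),c['R'].round(3).tolist())
print(robot.get_obs())
E
```

```text
top 414.2619880192526 319.9333807703187 190.4522572133208 [0.361 0.028 1.084] [[-0.136, -0.991, -0.004], [-0.97, 0.134, -0.205], [0.203, -0.024, -0.979]]
side 440.5105024377648 316.70196334982023 200.83537144240762 [0.021 0.546 0.538] [[-0.701, -0.713, 0.012], [-0.372, 0.351, -0.859], [0.608, -0.607, -0.511]]
wrist 309.70691628693146 323.7809414453807 200.25899991680706 [0.135 0.616 0.384] [[0.336, 0.942, -0.002], [0.902, -0.321, 0.287], [0.27, -0.098, -0.958]]
{'time': 0.15, 'q': array([ 1.04950315e+00,  5.28270827e-01,  1.43360830e+00, -1.99682515e-05,
        1.18139277e+00, -1.78524033e-01]), 'joint_velocities': array([ 0.00054098, -0.0021729 , -0.00280839,  0.00020087,  0.00247805,
        0.00247963]), 'joint_torque': array([-2.89766513e-05, -4.40430379e+01, -1.76841456e+01,  6.33470016e-02,
        5.52647759e-02, -1.12317537e-04]), 'position': array([0.20977446, 0.58816206, 0.22978513]), 'tool_rot': array([ 1.70542995e-01,  9.85349878e-01, -7.91908706e-04, -2.79158135e-04]), 'ft_force': array([ 0.49041807, -0.63454843, -0.43929552]), 'moment': array([-0.00914931,  0.02390572,  0.02183389]), 'grip_force': 0.0, 'grip_width': 0.08734426703694355}
```

View pics/top0.png

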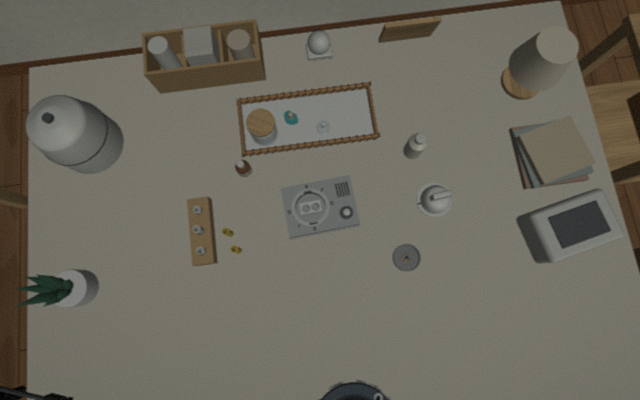

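View pics/side0.png

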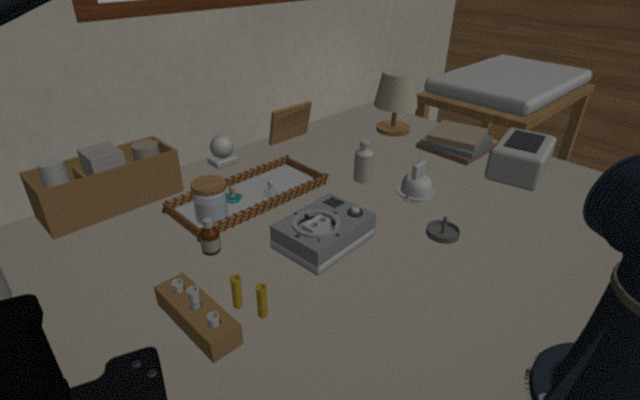

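Top view: rack at (201,231) with tubes at (197,210), (197,229), (201,251); steriliser (320,207), lid (435,200), ring dish (406,257), two yellow look-alikes at (228,232), (236,249). In the side view the middle tube (195,297) looks tallest. The candidates for the tall tube are side (178,286), (195,297), (213,320), plus the yellow ones at (237,290) and (262,300). A close crop will check the choice.

Run:
```python
from h import *
t=load('top');s=load('side')
def crop(c,x,y,w,h,k): return cv2.convertScaleAbs(cv2.resize(c['image'][y:y+h,x:x+w,::-1],None,fx=k,fy=k,interpolation=cv2.INTER_CUBIC),alpha=1.5)
a=crop(s,145,262,133,100,3); b=crop(t,175,190,133,100,3); c=crop(t,270,168,100,75,4); d=crop(t,395,170,100,75,4)
cv2.imwrite('pics/crops.png',np.vstack([np.hstack([a[:300,:399],b[:300,:399]]),np.hstack([c,d])[:,:798]]))
for n,c,L in(('top',t,[(197,210),(197,229),(201,251)]),('side',s,[(178,282),(195,290),(213,316)])):
    P=pts(c)
    for u,v in L:
        w=P[v-6:v+7,u-6:u+7].reshape(-1,3); w=w[np.isfinite(w).all(1)]
        hi=w[w[:,2]>np.percentile(w[:,2],97)-.004]; print(n,u,v,P[v,u].round(4),hi.mean(0).round(4),w[:,2].max().round(4))
P=pts(t)
for name,(x0,x1,y0,y1),zl in(('lidfin',(412,460,176,222),(.07,.11)),('brim',(412,460,176,222),(.006,.025)),('steril',(275,365,170,245),(.045,.066)),('rack',(183,220,193,270),(.03,.045))):
    w=P[y0:y1,x0:x1].reshape(-1,3); w=w[(w[:,2]>zl[0])&(w[:,2]<zl[1])]
    r=cv2.minAreaRect((w[:,:2]*1000).astype(np.float32)); print(name,len(w),w.mean(0).round(4),r,np.percentile(w[:,2],[50,99]).round(4))
```

```text
top 197 210 [0.5729 0.3235 0.0266] [0.5696 0.3179 0.054 ] 0.0589
top 197 229 [0.5222 0.3243 0.037 ] [0.5186 0.3183 0.0713] 0.0753
top 201 251 [0.4677 0.3245 0.0156] [0.4657 0.3179 0.0541] 0.0567
side 178 282 [0.5764 0.3138 0.0456] [0.5695 0.3189 0.0525] 0.0546
side 195 290 [0.5218 0.3124 0.0629] [0.5172 0.317  0.0701] 0.0724
side 213 316 [0.4715 0.3145 0.0451] [0.4656 0.3183 0.0525] 0.0545
lidfin 124 [ 0.5172 -0.2883  0.0861] ((517.9796142578125, -290.10626220703125), (13.99905776977539, 46.45411682128906), 4.990039825439453) [0.0872 0.093 ]
brim 322 [ 0.5127 -0.2792  0.014 ] ((515.5955200195312, -299.7032470703125), (111.39710998535156, 91.58085632324219), 74.4089126586914) [0.0136 0.0242]
steril 3043 [0.5361 0.0063 0.0551] ((537.3818359375, 9.804733276367188), (128.9783477783203, 179.99188232421875), 3.2863783836364746) [0.0546 0.0639]
rack 1364 [0.5165 0.3164 0.0396] ((518.7619018554688, 318.202392578125), (170.84983825683594, 55.927242279052734), 0.41633936762809753) [0.0397 0.0442]
```

View pics/crops.png

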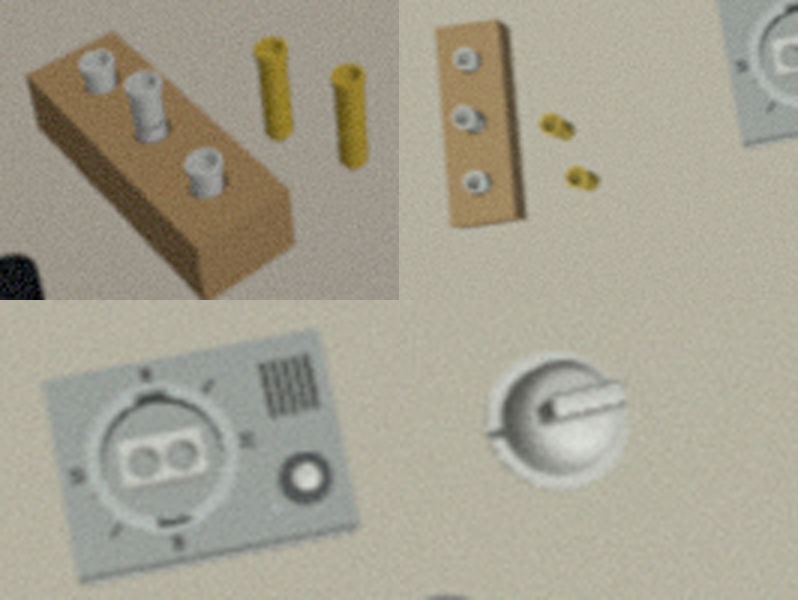

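The crop confirms it: the middle tube, top (197,229) / side (195,297), is the tall milky one. Its depth in both views puts the top at z≈0.072, against 0.054 for the short ones, and the yellow pair stand outside the rack. I'm moving above it with the fingers partly closed, because the yellow tubes are near.

>>> send_rows(increments=[0, 0, 0.0313, 2.8, -2.46, -0.9, 0.4, 0, 0, 0.0313, 2.8, -2.46, -0.9, 0.4, 0, 0, 0.0313, 2.8, -2.46, -0.9, 0.4, 0, 0, 0.0313, 2.8, -2.46, -0.9, 0.4, 0, 0, 0.0313, 2.8, -2.46, -0.9, 0.4, 0, 0, 0.0313, 2.8, -2.46, -0.9, 0.4, 0, 0, 0.0313, 2.8, -2.46, -0.9, 0.4, 0, 0, 0.0313, 2.8, -2.46, -0.9, 0.4, 0, 0, 0.0313, 2.8, -2.46, -0.9, 0.4, 0, 0, 0.0313, 2.8, -2.46, -0.9, 0.4, 0, 0, 0.0313, 2.8, -2.46, -0.9, 0.4, 0, 0, 0, 0, 0, 0, 0.4, 0, 0, 0, 0, 0, 0, 0.4], newtons=15)

```text
time: 1.23
position: [0.5193, 0.3162, 0.1305]
tool_rot: [0.001, 1.0, -0.0, -0.001]
ft_force: [-0.2, 0.6, 0.3]
grip_width: 0.0351
grip_force: 0.0
```

Run:
```python
from h import *
c=grab('wrist'); save(c,'pics/wrist1.png'); o=robot.get_obs(); print(o['time'],o['position'],o['tool_rot'],o['grip_width'],o['q'].round(3))
for p in [(.518,.318,.072),(.518,.318,.04),(.466,.318,.054),(.57,.318,.054)]:
    X=c['R']@np.array(p)+c['t']; th=np.arctan2(np.hypot(X[0],X[1]),X[2]); r=th/np.hypot(X[0],X[1]); print(p,c['cx']+c['fx']*X[0]*r,c['cy']+c['fy']*X[1]*r)
t=load('top');hsv=cv2.cvtColor(t['image'],cv2.COLOR_RGB2HSV);m=cv2.inRange(hsv,(20,130,60),(32,255,255));m[:220]=0;m[260:]=0;m[:,:215]=0;m[:,245:]=0
P=pts(t)[m>0]; print('yellow', P.min(0).round(3),P.max(0).round(3))
```

```text
1.2833 [0.51791372 0.31729897 0.13092183] [ 4.31324365e-04  9.99999472e-01 -1.07967290e-04 -9.26183175e-04] 0.03458811391998186 [ 3.660e-01  6.290e-01  1.564e+00  1.000e-03  9.500e-01 -1.205e+00]
(0.518, 0.318, 0.072) 324.6501831622429 218.40835895738905
(0.518, 0.318, 0.04) 324.54266414663635 205.21596577372918
(0.466, 0.318, 0.054) 324.42072861809 144.40847980434273
(0.57, 0.318, 0.054) 324.7121546842357 268.5540086202814
yellow [0.361 0.028 0.007] [0.512 0.257 1.084]
```

View pics/wrist1.png

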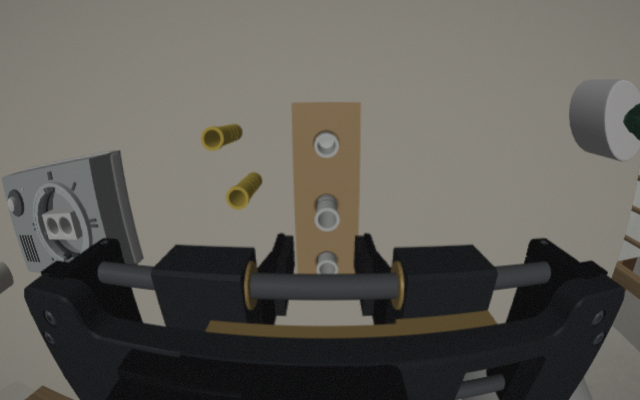

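The wrist view shows the tall tube's mouth at (327,218), within 2 px of the prediction, with the short tubes at (326,144) and (326,265). The fingers straddle the rack and clear the yellow tubes. Going down to grip.

>>> send_rows(increments=[0, 0, 0, 0, 0.03, -1.95, 0.4, 0, 0, 0, 0, 0.03, -1.95, 0.4, 0, 0, 0, 0, 0.03, -1.95, 0.4, 0, 0, 0, 0, 0.03, -1.95, 0.4, 0, 0, 0, 0, 0, 0, 0.4, 0, 0, 0, 0, 0, 0, 0, 0, 0, 0, 0, 0, 0, 0, 0, 0, 0, 0, 0, 0, 0, 0, 0, 0, 0, 0, 0, 0, 0, 0, 0, 0, 0, 0, 0], newtons=15)

```text
time: 2.12
position: [0.5187, 0.3196, 0.0548]
tool_rot: [-0.001, 1.0, 0.0, 0.001]
ft_force: [-1.4, 0.7, 3.2]
grip_width: 0.0154
grip_force: 15.1
```

>>> send_rows(increments=[0, 0, 0, 0, 0, 2.5, 0, 0, 0, 0, 0, 0, 2.5, 0, 0, 0, 0, 0, 0, 2.5, 0, 0, 0, 0, 0, 0, 2.5, 0, 0, 0, 0, 0, 0, 0, 0], newtons=20)

```text
time: 2.53
position: [0.5214, 0.3206, 0.1594]
tool_rot: [-0.001, 1.0, 0.002, 0.005]
ft_force: [0.7, 0.3, -0.7]
grip_width: 0.0152
grip_force: 20.5
```

Run:
```python
from h import *
from scipy import ndimage
o=robot.get_obs(); print(o['time'],o['position'],o['grip_width'])
def dark(c,box,k,lo=.8):
    # dark blobs inside white holder
    x0,x1,y0,y1=box; g=cv2.resize(c['image'][y0:y1,x0:x1].min(2),None,fx=k,fy=k,interpolation=cv2.INTER_CUBIC)
    return g
t=load('top');s=load('side')
k=8
for n,c,(x0,x1,y0,y1) in(('top',t,(292,336,192,224)),('side',s,(298,342,210,240))):
    im=cv2.resize(c['image'][y0:y1,x0:x1,::-1],None,fx=k,fy=k,interpolation=cv2.INTER_CUBIC)
    im=cv2.convertScaleAbs(im,alpha=1.6)
    for i in range(0,x1-x0,5): cv2.putText(im,str(x0+i),(i*k,8),0,.3,(0,0,255),1); im[:,i*k]=(0,0,255) if i%10==0 else im[:,i*k]
    for i in range(0,y1-y0,5): cv2.putText(im,str(y0+i),(0,i*k+4),0,.3,(0,0,255),1); im[i*k,:]=(0,0,255) if i%10==0 else im[i*k,:]
    cv2.imwrite(f'pics/h_{n}.png',im)
a=cv2.imread('pics/h_top.png');b=cv2.imread('pics/h_side.png');b=np.pad(b,((0,a.shape[0]-b.shape[0]),(0,0),(0,0)));cv2.imwrite('pics/holes.png',np.hstack([a,b]))
def proj(c,p): X=c['R']@np.array(p)+c['t']; return (c['cx']+c['fx']*X[0]/X[2],c['cy']+c['fy']*X[1]/X[2])
a=np.radians(3.29);ex=np.array([np.cos(a),np.sin(a),0]);ey=np.array([-np.sin(a),np.cos(a),0]);m=np.array([.5374,.0098,.06])+.024*ey
print('mouth',m)
for d in(.012,-.012):
    print('hole',m+d*ey,[np.round(proj(c,m+d*ey),1) for c in(t,s)])
# collar annulus points from depth
P=pts(t)[165:245,275:365].reshape(-1,3);w=P[(P[:,2]>.0575)&(P[:,2]<.064)&(np.hypot(P[:,0]-m[0],P[:,1]-m[1])<.053)]
r=cv2.minEnclosingCircle((w[:,:2]*1000).astype(np.float32));print('collar',len(w),r)
e=w[np.hypot(*(w[:,:2]-m[:2]).T)>.036];A=np.c_[2*e[:,:2],np.ones(len(e))];z=np.linalg.lstsq(A,(e[:,:2]**2).sum(1),rcond=None)[0];print(z[:2],np.sqrt(z[2]+z[0]**2+z[1]**2))
```

```text
2.5333 [0.52139596 0.32057017 0.15938184] 0.01519964164610751
mouth [0.53602265 0.03376044 0.06      ]
hole [0.53533397 0.04574067 0.06      ] [array([304.9, 207.6]), array([311.6, 223. ])]
hole [0.53671132 0.02178022 0.06      ] [array([314.3, 205.8]), array([319.8, 218.1])]
collar 468 ((535.680908203125, 33.6336784362793), 52.41281509399414)
[0.53545981 0.03384563] 0.04385266177609696
```

View pics/holes.png

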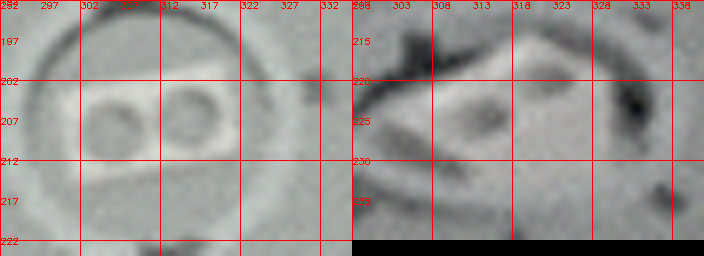

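Run:
```python
from h import *
t=load('top');s=load('side')
for p,q in(((305.8,207.8),(313.4,224.2)),((315.2,206.3),(321.6,219.5))):
    print(tri(t,p,s,q),onz(t,*p,.06),onz(s,*q,.06))
# same check for the tall tube before pick-up: top rim px
c=grab('wrist');save(c,'pics/w2.png');o=robot.get_obs();print(o['position'],o['time'])
for d in (-.021,-.011,.01,.043):
    X=c['R']@(o['position']+[0,0,-d])+c['t']; h=np.hypot(X[0],X[1]); r=np.arctan2(h,X[2])/h; print(d,c['cx']+c['fx']*X[0]*r,c['cy']+c['fy']*X[1]*r)
```

```text
(array([0.53433152, 0.04308617, 0.05667494]), np.float64(0.0018878171143531068)) [0.53450434 0.04364077 0.06      ] [0.52993307 0.04609923 0.06      ]
(array([0.53505044, 0.0193181 , 0.05658993]), np.float64(0.0014907358676212149)) [0.53505683 0.01981562 0.06      ] [0.53073891 0.02268545 0.06      ]
[0.52021823 0.32004166 0.1571414 ] 2.5833
-0.021 320.59706808162537 271.55899151776134
-0.011 320.6849854355308 262.0377636023188
0.01 320.8461362289431 245.01482851069363
0.043 321.0483303437384 224.37209316933584
```

View pics/w2.png

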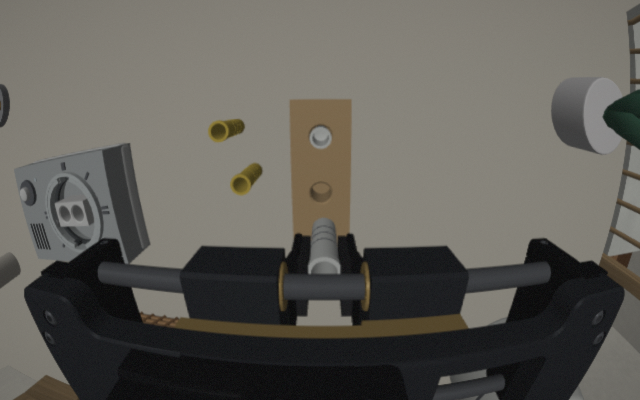

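The tube hangs upright in the jaws, foot near (322,220), and its hole in the rack is empty at (320,190). I'll carry it above hole_a and then compare foot and hole in one wrist image.

>>> send_rows(increments=[0, 0, 0.006, 0.15, -2.76, 0, 0, 0, 0, 0.006, 0.15, -2.76, 0, 0, 0, 0, 0.006, 0.15, -2.76, 0, 0, 0, 0, 0.006, 0.15, -2.76, 0, 0, 0, 0, 0.006, 0.15, -2.76, 0, 0, 0, 0, 0.006, 0.15, -2.76, 0, 0, 0, 0, 0.006, 0.15, -2.76, 0, 0, 0, 0, 0.006, 0.15, -2.76, 0, 0, 0, 0, 0.006, 0.15, -2.76, 0, 0, 0, 0, 0.006, 0.15, -2.76, 0, 0, 0, 0, 0, 0, 0, -1.3, 0, 0, 0, 0, 0, 0, -1.3, 0, 0, 0, 0, 0, 0, 0, 0])

```text
time: 3.67
position: [0.5307, 0.0426, 0.1249]
tool_rot: [-0.03, 1.0, 0.001, -0.003]
ft_force: [-0.3, -0.1, -0.9]
grip_width: 0.0155
grip_force: 20.5
```

Run:
```python
from h import *
c=grab('wrist');o=robot.get_obs();p=o['position'];print(p,o['time'],o['tool_rot'])
def proj(p):
    X=c['R']@np.array(p)+c['t']; h=np.hypot(X[0],X[1]); r=np.arctan2(h,X[2])/h; return np.array([c['cx']+c['fx']*X[0]*r,c['cy']+c['fy']*X[1]*r]).round(1)
print('foot',proj(p-[0,0,.047]),'a',proj([.5345,.044,.06]),'b',proj([.5355,.020,.06]), 'a+1cm x',proj([.5445,.044,.06]),'a+1cm y',proj([.5345,.054,.06]))
x0,y0,k=250,130,5
im=cv2.resize(c['image'][y0:y0+110,x0:x0+150,::-1],None,fx=k,fy=k,interpolation=cv2.INTER_CUBIC); im=cv2.convertScaleAbs(im,alpha=1.4)
for i in range(0,150,10): cv2.putText(im,str(x0+i),(i*k,8),0,.35,(0,0,255),1); cv2.line(im,(i*k,10),(i*k,16),(0,0,255))
for i in range(0,110,10): cv2.putText(im,str(y0+i),(0,i*k+4),0,.35,(0,0,255),1); cv2.line(im,(24,i*k),(32,i*k),(0,0,255))
cv2.imwrite('pics/w3.png',im)
```

```text
[0.53124319 0.04301189 0.12584406] 3.7167 [-3.02476235e-02  9.99539402e-01  4.19829873e-04 -2.42681137e-03]
foot [322.6 227.2] a [323.7 222.2] b [292.  221.7] a+1cm x [322.9 234.4] a+1cm y [336.8 223. ]
```

View pics/w3.png

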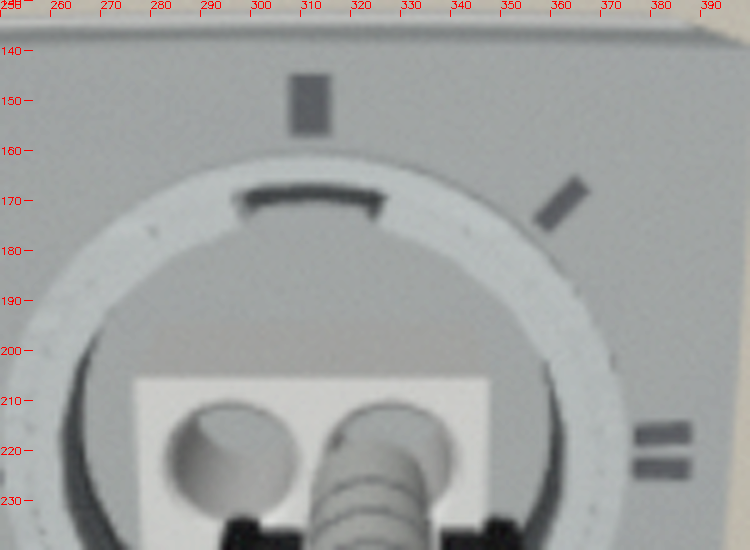

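The wrist crop shows the holes clearly: hole_b at (296.6,222.4), hole_a at (327.3,222.6), and the tube foot at about (323.6,227.4). So I shift +3.4 mm in x and +3.5 mm in y, then lower it part-way.

>>> send_rows(increments=[0, 0, 0, 0.34, 0.35, 0, 0, 0, 0, 0, 0, 0, 0, 0, 0, 0, 0, 0, 0, -0.75, 0, 0, 0, 0, 0, 0, -0.75, 0, 0, 0, 0, 0, 0, -0.75, 0, 0, 0, 0, 0, 0, -0.75, 0, 0, 0, 0, 0, 0, 0, 0])

```text
time: 4.3
position: [0.5351, 0.0469, 0.0957]
tool_rot: [-0.031, 1.0, 0.0, -0.002]
ft_force: [-0.6, -0.3, -0.5]
grip_width: 0.0152
grip_force: 20.5
```

>>> send_rows(increments=[0, 0, 0, 0, 0, -0.5, 0, 0, 0, 0, 0, 0, -0.5, 0, 0, 0, 0, 0, 0, -0.5, 0, 0, 0, 0, 0, 0, -0.35, 0, 0, 0, 0, 0, 0, -0.2, 0, 0, 0, 0, 0, 0, 0, 0])

```text
time: 4.8
position: [0.5362, 0.0467, 0.0765]
tool_rot: [-0.031, 1.0, 0.0, -0.0]
ft_force: [-0.3, -0.2, 0.4]
grip_width: 0.0152
grip_force: 20.5
```

>>> send_rows(increments=[0, 0, 0, 0, 0, -0.15, 0, 0, 0, 0, 0, 0, -0.15, 0, 0, 0, 0, 0, 0, 0, 0])

```text
time: 5.05
position: [0.5366, 0.0467, 0.0748]
tool_rot: [-0.031, 1.0, -0.0, 0.0]
ft_force: [-1.2, -0.2, 4.4]
grip_width: 0.0157
grip_force: 20.6
```

>>> send_rows(increments=[0, 0, 0, 0, 0, 0, 0.45, 0, 0, 0, 0, 0, 0, 0.45, 0, 0, 0, 0, 0, 0, 0.45, 0, 0, 0, 0, 0, 0, 0.45, 0, 0, 0, 0, 0, 2, 0.45, 0, 0, 0, 0, 0, 3, 0.45, 0, 0, 0, 0, 0, 3, 0.45, 0, 0, 0, 0, 0, 0, 0.45])

```text
time: 5.72
position: [0.5401, 0.0465, 0.1589]
tool_rot: [-0.031, 1.0, -0.001, 0.005]
ft_force: [0.5, -0.4, 0.1]
grip_width: 0.0391
grip_force: 0.0
```

Run:
```python
from h import *
c=grab('wrist');o=robot.get_obs();p=o['position'];print(p,o['time'],o['tool_rot'],o['grip_width'])
t=grab('top');s=grab('side')
for n,q in(('top',t),('side',s)):
    P=pts(q); w=P[(abs(P[...,0]-.535)<.012)&(abs(P[...,1]-.047)<.012)&(P[...,2]<.12)&(P[...,2]>.07)]
    if len(w): print(n,len(w),np.percentile(w[:,2],[50,90,98]).round(4),w[w[:,2]>.085].mean(0).round(4))
def proj(p):
    X=c['R']@np.array(p)+c['t']; h=np.hypot(X[0],X[1]); r=np.arctan2(h,X[2])/h; return np.array([c['cx']+c['fx']*X[0]*r,c['cy']+c['fy']*X[1]*r]).round(1)
print('tube top at .092',proj([.5347,.0472,.092]),'at .097',proj([.5347,.0472,.097]))
x0,y0,k=250,130,5
im=cv2.resize(c['image'][y0:y0+110,x0:x0+150,::-1],None,fx=k,fy=k,interpolation=cv2.INTER_CUBIC); im=cv2.convertScaleAbs(im,alpha=1.4)
cv2.imwrite('pics/w4.png',im)
# lid refinement
for n,q in(('top',t),('side',s)):
    P=pts(q); g=P[(abs(P[...,0]-.517)<.06)&(abs(P[...,1]+.288)<.06)]
    f=g[(g[:,2]>.083)&(g[:,2]<.1)]; r=cv2.minAreaRect((f[:,:2]*1000).astype(np.float32)); print(n,'fin',len(f),r,np.median(f[:,2]),f.mean(0))
    b=g[(g[:,2]>.009)&(g[:,2]<.016)]; print(n,'brim',len(b),cv2.minEnclosingCircle((b[:,:2]*1000).astype(np.float32)))
```

```text
[0.53880586 0.04651811 0.15682617] 5.7667 [-3.07941443e-02  9.99519148e-01 -5.33672349e-04  3.59285542e-03] 0.0389794686866429
side 111 [0.0837 0.0903 0.0911] [0.5356 0.0472 0.0889]
tube top at .092 [323.8 208.5] at .097 [323.8 210.7]
top fin 105 ((518.0765380859375, -289.6067199707031), (14.243412971496582, 45.73681640625), 5.146300315856934) 0.08788973391650905 [ 0.51793957 -0.28925945  0.08772919]
top brim 257 ((518.3123779296875, -290.443603515625), 46.337886810302734)
side fin 59 ((517.1422729492188, -288.0676574707031), (14.412605285644531, 44.302310943603516), 4.266387939453125) 0.0860557230802587 [ 0.51585314 -0.28673673  0.08599233]
side brim 216 ((515.9999389648438, -287.94854736328125), 46.661441802978516)
```

View pics/w4.png

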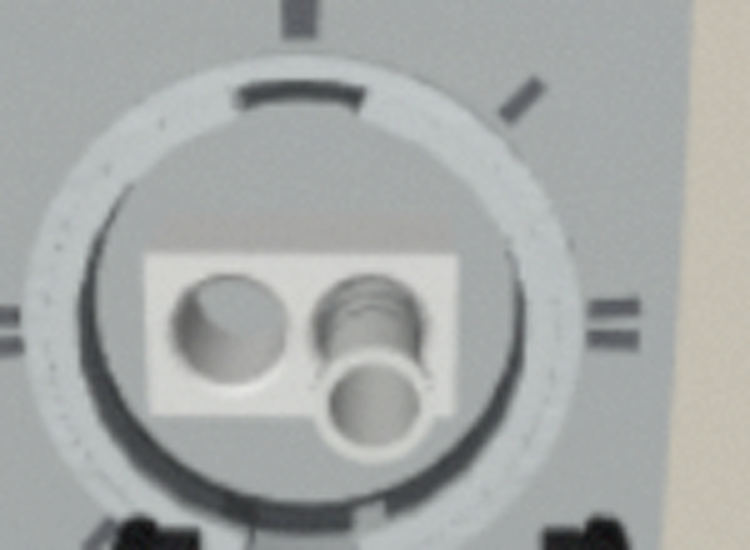

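The tube is fully down in hole_a: its rim is at crop (376,406), the side depth puts the top at 0.091, and hole_b is empty at crop (229,329). Next is the lid.

>>> send_rows(increments=[0, 0, -0.119, -0.16, -2.58, 0, 0.5, 0, 0, -0.119, -0.16, -2.58, 0, 0.5, 0, 0, -0.119, -0.16, -2.58, 0, 0.5, 0, 0, -0.119, -0.16, -2.58, 0, 0.5, 0, 0, -0.119, -0.16, -2.58, 0, 0.5, 0, 0, -0.119, -0.16, -2.58, 0, 0.5, 0, 0, -0.119, -0.16, -2.58, 0, 0.5, 0, 0, -0.119, -0.16, -2.58, 0, 0.5, 0, 0, -0.119, -0.16, -2.58, 0, 0.5, 0, 0, -0.119, -0.16, -2.58, 0, 0.5, 0, 0, -0.119, -0.16, -2.58, 0, 0.5, 0, 0, -0.119, -0.16, -2.58, 0, 0.5, 0, 0, -0.119, -0.16, -2.58, 0, 0.5, 0, 0, 0, 0, 0, -1.5, 0.5, 0, 0, 0, 0, 0, 0, 0.5])

```text
time: 7.12
position: [0.5134, -0.2888, 0.1353]
tool_rot: [0.677, 0.736, -0.0, -0.003]
ft_force: [-0.9, 0.3, -0.2]
grip_width: 0.0435
grip_force: 0.0
```

Run:
```python
from h import *
w=load('wrist')  # view over steriliser (w4)
def up(x,y): return (250+x/5-.4,130+y/5-.4)
print('mid holes z.06',onz(w,*up(299.5,329),.06,True)); print('a',onz(w,*up(370,329),.06,True),'b',onz(w,*up(229,329),.06,True))
L=[onz(w,*up(x,y),.055,True) for x,y in((10,331),(612,323.5))]; d=L[1]-L[0]; print('marks',L,'y-axis angle',np.degrees(np.arctan2(d[1],d[0])),'mid',(L[0]+L[1])/2)
for A,B in(((145,255),(460,253)),((150,415),(455,415))):
    d=onz(w,*up(*B),.06,True)-onz(w,*up(*A),.06,True); print(np.degrees(np.arctan2(d[1],d[0])))
for x,y in((22,330),(582,330)): print('collar',onz(w,*up(x,y),.06,True))
c=grab('wrist');save(c,'pics/w5.png');o=robot.get_obs();p=o['position'];print(p,o['time'],o['tool_rot'],o['grip_width'])
def proj(p):
    X=c['R']@np.array(p)+c['t']; h=np.hypot(X[0],X[1]); r=np.arctan2(h,X[2])/h; return np.array([c['cx']+c['fx']*X[0]*r,c['cy']+c['fy']*X[1]*r]).round(1)
a=np.radians(95);u=np.array([np.cos(a),np.sin(a),0]);n=np.array([np.sin(a),-np.cos(a),0]);F=np.array([.5175,-.2885,.0885])
print('fin corners',[proj(F+i*.023*u+j*.007*n).tolist() for i,j in((-1,-1),(-1,1),(1,1),(1,-1))])
```

```text
mid holes z.06 [0.53462946 0.03496935 0.06      ]
a [0.53388856 0.0469381  0.06      ] b [0.53536759 0.02294856 0.06      ]
marks [array([ 0.53959192, -0.01643635,  0.055     ]), array([0.53170563, 0.08910501, 0.055     ])] y-axis angle 94.27332900240467 mid [0.53564878 0.03633433 0.055     ]
93.8151833152359
93.63305674466798
collar [ 0.53772881 -0.01313619  0.06      ]
collar [0.53179051 0.08313276 0.06      ]
[ 0.51343053 -0.28766686  0.13605496] 7.1667 [ 6.76689660e-01  7.36258880e-01 -7.06160517e-05 -3.73643198e-03] 0.04350487617338574
fin corners [[319.9, 257.3], [339.1, 257.2], [339.9, 196.2], [319.2, 196.3]]
```

View pics/w5.png

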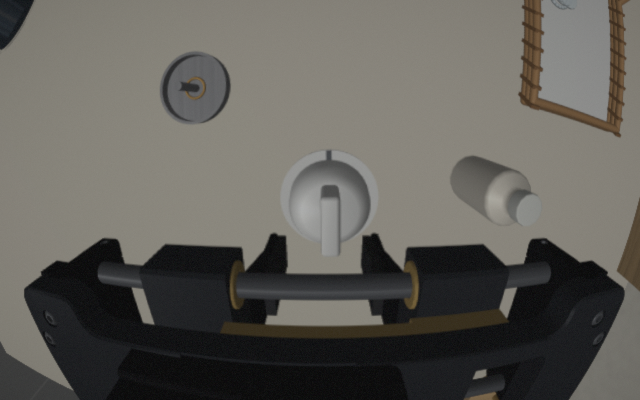

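The mouth centre measures (0.5347, 0.0350), with the steriliser's y axis at about 93.8°. The wrist view shows the fin top spanning (321–341, 198–255) as predicted, the lotion at (500,195) clear of the fingers, and the ring dish at (195,88). Descending to grip the fin.

>>> send_rows(increments=[0, 0, 0, 0.46, -0.08, -1.8, 0.5, 0, 0, 0, 0, 0, -1.8, 0.5, 0, 0, 0, 0, 0, -1.8, 0.5, 0, 0, 0, 0, 0, -1.8, 0.5, 0, 0, 0, 0, 0, 0, 0.5, 0, 0, 0, 0, 0, 0, 0, 0, 0, 0, 0, 0, 0, 0, 0, 0, 0, 0, 0, 0, 0, 0, 0, 0, 0, 0, 0, 0], newtons=50)

```text
time: 7.92
position: [0.5209, -0.2898, 0.0683]
tool_rot: [0.676, 0.737, 0.0, 0.001]
ft_force: [0.3, -0.3, 0.9]
grip_width: 0.0245
grip_force: 0.0
```

>>> send_rows(increments=[0, 0, 0, 0, 0, -0.4, 0.2, 0, 0, 0, 0, 0, 0, 0, 0, 0, 0, 0, 0, 0, 0, 0, 0, 0, 0, 0, 0, 0, 0, 0, 0, 0, 0, 0, 0], newtons=50)

```text
time: 8.33
position: [0.5198, -0.2893, 0.063]
tool_rot: [0.676, 0.737, -0.0, -0.0]
ft_force: [-1.4, 0.3, 0.3]
grip_width: 0.0136
grip_force: 50.0
```

Run:
```python
from h import *
for i in range(3):
    c=grab('wrist'); o=robot.get_obs();print(o['time'],o['position'],o['tool_rot'],o['grip_width'],o['grip_force'],o['ft_force'])
def proj(p):
    X=c['R']@np.array(p)+c['t']; h=np.hypot(X[0],X[1]); r=np.arctan2(h,X[2])/h; return np.array([c['cx']+c['fx']*X[0]*r,c['cy']+c['fy']*X[1]*r]).round(1)
# white-ish brim in wrist image: largest bright blob near the lid
g=c['image'].astype(int); print('fin c',proj([.518,-.2885,.0885]))
cv2.imwrite('pics/w6.png',g[:,:,::-1])
```

```text
8.3833 [ 0.51984445 -0.28927582  0.06301187] [ 6.76327533e-01  7.36600857e-01 -7.99220545e-05 -4.88743977e-04] 0.013400390457880206 49.972488367930055 [-1.70836766 -0.26418904  1.19368177]
8.4333 [ 0.51984383 -0.28930187  0.06298834] [ 6.76323656e-01  7.36604408e-01 -8.99705675e-05 -4.99528024e-04] 0.013521650583285002 49.972301507368684 [-0.62355767 -0.45706766  0.98011748]
8.4833 [ 0.51985153 -0.2892687   0.06298585] [ 6.76291403e-01  7.36634018e-01 -1.02510823e-04 -5.01561951e-04] 0.01340652767495244 49.97220452874899 [-2.3896162   0.0782293   0.69978475]
fin c [319.2 281. ][ WARN:0@0.807] global loadsave.cpp:1063 imwrite_ Unsupported depth image for selected encoder is fallbacked to CV_8U.
```

>>> send_rows(increments=[0, 0, 0, 0, 0, 1, 0, 0, 0, 0, 0, 0, 2.5, 0, 0, 0, 0, 0, 0, 2.7, 0, 0, 0, 0, 0, 0, 2.7, 0, 0, 0, 0, 0, 0, 2.7, 0, 0, 0, 0, 0, 0, 0, 0, 0, 0, 0, 0, 0, 0, 0])

```text
time: 9.07
position: [0.5216, -0.2903, 0.1813]
tool_rot: [0.676, 0.737, 0.0, 0.003]
ft_force: [0.0, 0.2, -2.6]
grip_width: 0.0137
grip_force: 50.0
```

>>> send_rows(increments=[0, 0, 0.097, 0.1, 2.03, 0, 0, 0, 0, 0.097, 0.1, 2.03, 0, 0, 0, 0, 0.097, 0.1, 2.03, 0, 0, 0, 0, 0.097, 0.1, 2.03, 0, 0, 0, 0, 0.097, 0.1, 2.03, 0, 0, 0, 0, 0.097, 0.1, 2.03, 0, 0, 0, 0, 0.097, 0.1, 2.03, 0, 0, 0, 0, 0.097, 0.1, 2.03, 0, 0, 0, 0, 0.097, 0.1, 2.03, 0, 0, 0, 0, 0.097, 0.1, 2.03, 0, 0, 0, 0, 0.097, 0.1, 2.03, 0, 0, 0, 0, 0.097, 0.1, 2.03, 0, 0, 0, 0, 0.097, 0.1, 2.03, 0, 0, 0, 0, 0.097, 0.1, 2.03, 0, 0, 0, 0, 0.097, 0.1, 2.03, 0, 0, 0, 0, 0.097, 0.1, 2.03, 0, 0, 0, 0, 0, 0, 0, 0, 0, 0, 0, 0, 0, 0, 0, 0])

```text
time: 10.57
position: [0.5351, 0.0363, 0.1776]
tool_rot: [-0.034, 0.999, 0.0, -0.001]
ft_force: [1.3, -0.6, -2.1]
grip_width: 0.0137
grip_force: 50.0
```

Run:
```python
from h import *
for i in range(2): c=grab('wrist')
s=grab('side'); o=robot.get_obs();print(o['time'],o['position'],o['tool_rot'],o['grip_width'],o['ft_force'],o['q'].round(2))
q=o['tool_rot'];print('yaw',2*np.degrees(np.arctan2(q[1],q[0]))-90)
a=cv2.resize(c['image'][130:310,200:440,::-1],None,fx=1.66,fy=1.66);b=cv2.resize(s['image'][100:280,200:440,::-1],None,fx=1.66,fy=1.66)
cv2.imwrite('pics/w7.png',cv2.convertScaleAbs(np.hstack([a,b]),alpha=1.4))
```

```text
10.7167 [0.53590872 0.03464541 0.17834407] [-3.24905856e-02  9.99471827e-01 -4.86926268e-05 -6.53384011e-04] 0.01393139361622339 [-0.67741888 -1.10336869 -2.1090751 ] [-0.14  0.48  1.71 -0.    0.96 -1.78]
yaw 93.7238030163019
```

View pics/w7.png

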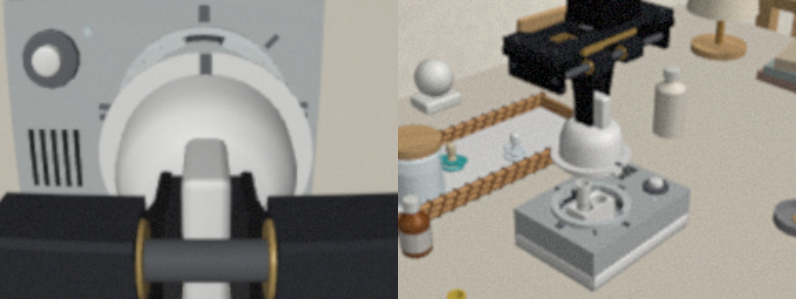

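The lid hangs level over the mouth, its brim mark in line with the open mark and gap (crop column 205). The side view shows the tube standing below the lid's hollow. Lowering.

>>> send_rows(increments=[0, 0, 0, -0.05, 0.05, -1.2, 0, 0, 0, 0, 0, 0, -1.2, 0, 0, 0, 0, 0, 0, -1.2, 0, 0, 0, 0, 0, 0, -1.2, 0, 0, 0, 0, 0, 0, -0.4, 0, 0, 0, 0, 0, 0, -0.4, 0, 0, 0, 0, 0, 0, -0.3, 0, 0, 0, 0, 0, 0, 0, 0])

```text
time: 11.38
position: [0.5358, 0.0354, 0.1198]
tool_rot: [-0.033, 0.999, 0.0, -0.0]
ft_force: [-0.2, -0.2, -1.8]
grip_width: 0.0136
grip_force: 50.0
```

>>> send_rows(increments=[0, 0, 0, 0, 0, -0.25, 0, 0, 0, 0, 0, 0, -0.25, 0, 0, 0, 0, 0, 0, -0.15, 0, 0, 0, 0, 0, 0, 0, 0])

```text
time: 11.72
position: [0.5358, 0.0356, 0.1135]
tool_rot: [-0.033, 0.999, -0.0, 0.0]
ft_force: [-0.6, -1.4, -2.2]
grip_width: 0.0138
grip_force: 50.0
```

>>> send_rows(increments=[0, 0, 0, 0, 0, -0.1, 0, 0, 0, 0, 0, 0, -0.1, 0, 0, 0, 0, 0, 0, 0, 0, 0, 0, 0, 0, 0, 0, 0])

```text
time: 12.05
position: [0.5359, 0.0355, 0.1124]
tool_rot: [-0.033, 0.999, -0.0, 0.0]
ft_force: [-1.6, -3.1, 4.4]
grip_width: 0.0136
grip_force: 50.0
```

The lid is seated: contact at TCP z 0.1124, against 0.1125 expected. Now turning clockwise in steps.

>>> send_rows(increments=[0, 0, -0.06, 0, -0.04, 0, 0, 0, 0, -0.06, 0, 0, 0, 0, 0, 0, -0.06, 0, 0, 0, 0, 0, 0, -0.06, 0, 0, 0, 0, 0, 0, -0.06, 0, 0, 0, 0, 0, 0, 0, 0, 0, 0, 0])

```text
time: 12.55
position: [0.5357, 0.0355, 0.1124]
tool_rot: [0.117, 0.993, -0.0, 0.0]
ft_force: [-2.0, -1.5, 5.2]
grip_width: 0.0136
grip_force: 50.0
```

Run:
```python
from h import *
o=robot.get_obs();q=o['tool_rot'];print(o['time'],o['position'],'yaw',2*np.degrees(np.arctan2(q[1],q[0]))-90,o['ft_force'],o['moment'],o['q'].round(2))
```

```text
12.55 [0.53568181 0.03547022 0.11240691] yaw 76.5590181915822 [-2.03342602 -1.47680759  5.22617315] [-0.16656395  0.36287396  0.05906576] [-0.14  0.58  1.76 -0.    0.8  -1.48]
```

>>> send_rows(increments=[0, 0, -0.056, 0, 0, 0, 0, 0, 0, -0.056, 0, 0, 0, 0, 0, 0, -0.056, 0, 0, 0, 0, 0, 0, -0.056, 0, 0, 0, 0, 0, 0, -0.056, 0, 0, 0, 0, 0, 0, -0.056, 0, 0, 0, 0, 0, 0, -0.056, 0, 0, 0, 0, 0, 0, -0.056, 0, 0, 0, 0, 0, 0, 0, 0, 0, 0, 0, 0, 0, 0, 0, 0, 0, 0])

```text
time: 13.38
position: [0.5352, 0.0354, 0.1124]
tool_rot: [0.334, 0.943, -0.0, -0.0]
ft_force: [-2.9, -1.7, 7.3]
grip_width: 0.0135
grip_force: 50.0
```

Run:
```python
from h import *
c=grab('wrist');t=grab('top');s=grab('side')
o=robot.get_obs();q=o['tool_rot'];print(o['time'],o['position'],'yaw',2*np.degrees(np.arctan2(q[1],q[0]))-90,o['ft_force'],o['moment'],o['grip_force'])
a=cv2.resize(c['image'][110:290,200:440,::-1],None,fx=1.66,fy=1.66);b=cv2.resize(s['image'][140:320,200:440,::-1],None,fx=1.66,fy=1.66)
cv2.imwrite('pics/w8.png',cv2.convertScaleAbs(np.hstack([a,b]),alpha=1.4))
P=pts(t)
```

```text
13.5333 [0.53519499 0.03535113 0.11243224] yaw 51.00931926463565 [-3.41005273 -1.21121388  6.85385673] [-0.33301728  0.55420307  0.19544795] 49.99590676277876
```

View pics/w8.png

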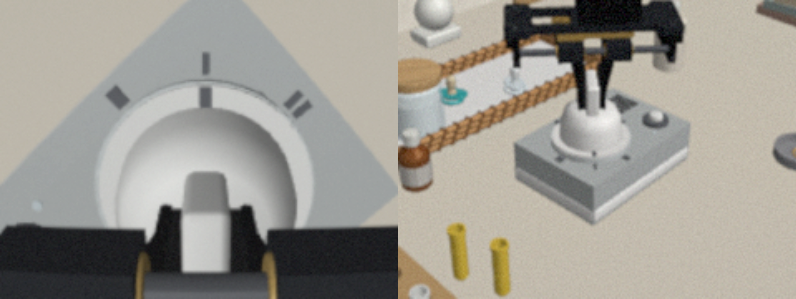

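The brim mark at crop (205,97) lines up exactly with the half-way mark at (205,62), well short of the double lock mark. The lid is seated and gripped at 50 N, and the wrist measures 0.2 N m of moment about the vertical. Handing in.

```bash
python3 -c "
from rig import robot
print(robot.hand_in())"
```

```text
the job is handed in; nothing more can be done
None
```

The tall tube stands all the way down in hole_a, and the domed lid is fitted and held seated at the half-way mark, still gripped; I handed in at about 13.5 s, and the verdict was not shown.

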